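# Make up the shaft kit and the ring kit

### The job

Make up the two kits in the black pocketed trays: the tray with the stepped shaft also gets the large brass gear and the brass bush, and the other tray gets the steel ring, the small steel gear and the grey spacer, each part lying flat, the way up it lies now, in the pocket cut to its size. One part of the second kit has been put by mistake into the large gear's pocket of the shaft tray, and must go to its own pocket; the other parts are in the grey stock tray. Leave the shaft in its slot and the black collar in its place in the stock tray.

Things in the scene. Friction and masses are not known exactly. Their poses are not given: they have to be found in the camera images.
- shaft_tray: Black kit tray with light pocket floors, fixed, 118 (x) x 154 (y) x 5.5 mm; the one with the long slot. Origin: centre of underside; x away from the robot at yaw 0. Pocket floors 2 mm, upper face 5.5 mm above the desk. Pocket centres in its frame (x, y): large gear, 52 mm wide, at (-22, -34) mm; bush, 33 mm wide, at (-22, +40) mm; shaft slot, 22 x 80 mm along y, at (+34, 0) mm
- ring_tray: The other black kit tray, same size, heights and frame, with three round pockets and empty at the start: ring's pocket, 51 mm across, at (-22, -34) mm; spacer's pocket, 31 mm across, at (-22, +40) mm; small gear's pocket, 41 mm across, at (+32, +4) mm
- stock_tray: Grey open parts tray, fixed, 162 (x) x 262 (y) mm over its rim, 146 x 246 mm inside, walls 24 mm high, floor 2 mm above the desk. Origin: centre of its underside, long side along its y. Five parts stand in it, at its centre and at about (+-40, +-64) mm from it; there is more room beside each part along the tray's y than along its x
- shaft: Stepped steel shaft, 75 mm long along its y, 18 mm thick, lying in the slot of the shaft tray: already right, stays there. Origin: middle of its underside
- small_gear: Small steel spur gear, 33 mm across, toothed rim 9 mm thick (12 mm with the hub on top), lying flat. Origin: centre of its underside, z up. Starts in the stock tray or, as the wrong part, in the large gear's pocket
- large_gear: Large brass spur gear, 44 mm across, toothed rim 8 mm thick (11 mm with the hub on top), lying flat in the stock tray. Origin: centre of its underside, z up
- bush: Flanged brass bush, 25 mm across its flange, 17 mm high, standing on its flange in the stock tray. Origin: centre of its underside, z up
- spacer: Plain light-grey spacer sleeve, 23 mm across, 14 mm high, standing upright. Origin: centre of its underside, z up. Starts in the stock tray or, as the wrong part, in the large gear's pocket
- ring: Plain steel ring, 43 mm across, 14 mm high, lying flat. Origin: centre of its underside, z up. Starts in the stock tray or, as the wrong part, in the large gear's pocket
- collar: Black collar, 31 mm across, 9 mm high, in the stock tray; belongs to neither kit, stays there. Origin: centre of its underside
Things that resemble listed ones, but are neither listed nor needed, are in the scene too. Of the things that look like the large_gear, take the one that is nearest to the robot's base at the start.

How it is judged (in metres and radians):
At the end, for the whole second after the job is handed in: Large gear and bush in their pockets of the shaft tray; ring, small gear and spacer in theirs of the ring tray: each within 8 mm of the pocket centre in x and y, underside under 3.5 mm above the tray's underside, tilt under 0.05 rad, at rest; shaft and collar within 20 mm of where they began (x of large_gear in the frame of shaft_tray between -0.03 and -0.014 m and y of large_gear in the frame of shaft_tray between -0.042 and -0.026 m and z of each of large_gear, bush in the frame of shaft_tray below 0.0035 m and angle between each of large_gear, bush, ring, spacer, small_gear's own z axis and vertical below 0.05 rad and linear speed of each of large_gear, bush, ring, spacer, small_gear below 0.02 m/s and x of bush in the frame of shaft_tray between -0.03 and -0.014 m and y of bush in the frame of shaft_tray between 0.032 and 0.048 m and x of ring in the frame of ring_tray between -0.03 and -0.014 m and y of ring in the frame of ring_tray between -0.042 and -0.026 m and z of each of ring, spacer, small_gear in the frame of ring_tray below 0.0035 m and x of spacer in the frame of ring_tray between -0.03 and -0.014 m and y of spacer in the frame of ring_tray between 0.032 and 0.048 m and x of small_gear in the frame of ring_tray between 0.024 and 0.04 m and y of small_gear in the frame of ring_tray between -0.004 and 0.012 m and distance of each of shaft, collar from where it was at the start of the episode below 0.02 m); the robot touches nothing.
It fails at once if the shaft is taken or pushed out of its slot (distance of shaft from where it was at the start of the episode above 0.02 m).
It fails at once if the black collar is moved from its place by more than 20 mm (distance of collar from where it was at the start of the episode above 0.02 m).
It also fails if it takes over 106 s, if anything falls off the work surface, if the arm or the gripper's body presses on something with over 40 N, if the wrist force passes 120 N, or if a joint passes its speed limit or range.

### The arm

A 6-joint arm with a two-finger parallel gripper is mounted at the origin on a cart in front of the work surface, level with it; the furniture and walls round the work are solid. World frame = base frame: x ahead of the robot, y to its left, z up, the work surface at z = 0. Lengths are in m, angles in degrees, forces in N, time in s.
With the tool pointing down it reaches from about 0.3 to 0.775 m from the base axis. Payload 14.6 kg.
Tool frame: the origin (TCP) lies on the centre line of the jaws, within the pads' length; the fingertips stand 17 mm ahead of it and the grasp point (between the pads) lies 2 mm behind it; z points along the fingers, y is the line along which they close (so a half turn about z gives the same grasp; the last joint's range is limited). The gripper opens to 85 mm and grips with 20 to 120 N. Pads are 22 mm wide; open, the fingers measure 114 mm over their backs; the gripper's body (76 mm by 85 mm) begins 54 mm behind the grasp point. The pads swing forward as they close: fully open they stand 13 mm farther back than shut.
Start: joints at [64.653, 17.183, 87.147, -0, 75.671, -3.816], TCP at [0.202, 0.512, 0.248] pointing down, gripper open.
Joint ranges: [-173.82, 173.82], [-45.26, 126.66], [13.44, 144.39], [-59.66, 239.66], [0, 175.72], [-146.38, 146.38]. Speed limits (degrees/s): [127.2, 127.2, 147.25, 180, 180, 180].

### API

Orientations are given as a 3x3 rotation matrix whose columns are the frame's x, y, z axes.
In Python, from plant import arm, vision, order gives the robot as it stands.
- The arm moves only by the tool jog_arm, called after "Emit:" as name(argument=value, ...) on one line, values as JSON. Schema: {"type":"object","properties":{"increments":{"type":"object","properties":{"plan":{"type":"array","items":{"type":"array","items":{"type":"number"},"minItems":7,"maxItems":7},"minItems":1,"maxItems":12}},"additionalProperties":false,"required":["plan"]},"force":{"type":"number"},"only":{"type":"string"},"quiet":{"type":"boolean"},"lines":{"type":"string"}},"required":["increments"],"additionalProperties":false}. increments is an object whose key "plan" holds a list of rows, 1 to 12 of them, each of 7 numbers: dx, dy, dz in shares of 0.5 m (1.0 is 0.5 m), then a rotation vector rx, ry, rz in a scale on which 1.0 is 180 degrees, then the finger opening in m; each row shifts and turns the commanded pose from where the row before left it, along the tool's axes as they then stand; what a row does not reach is not made up. A row lasts 1/10 s, in which the tool goes at most 0.05 m and 8.59 degrees, less where a joint would pass 70% of its speed; a pose out of reach is approached as far as the arm can. The fingers move at their own pace and stop on an object; force is the grip in N (left out, the last holds). Time passes only in rows, so rows that do not move let the fingers close. The tool returns the time, the measured TCP pose, the force, the opening and the grip force at its end. only (a regular expression) keeps the lines of the reply that match it, lines (a string "A,B") keeps lines A to B, and quiet returns only ok. A shift or turn number past 1, either way, is cut back to 1. Input that does not fit is refused with a message, and nothing moves.
- arm.get_state(): the state, without advancing time (a new reading comes with each control period).
- vision.grab_frame(name): name is "side" or "top"; returns the picture (400x640x3 uint8, blue, green, red); there is no depth.
- vision.camera_info(name): a dict with "fx", "fy", "cx", "cy" (pixels), "dist_coeffs" ([k1, k2, p1, p2, k3] as OpenCV has them; the pictures are not rectified), "R" (3x3) and "t" (3): a world point X has camera coordinates R X + t. Camera axes: x right, y down, z forward; pixel columns grow to the right and rows downward; lengths in m; the calibration is good to about 2 mm. A picture is of the moment at which its call begins. camera_info takes no time and is no camera call.
- order.close_job(): hands the job in; it is judged then, once.
The state is a dict: "time_s": time; "joint_positions": joint angles; "qvel": joint speeds; "joint_torque": joint torques, N m; "ee_pos": TCP position; "ee_rot": TCP orientation; "contact_force": force on the tool from outside, world axes, zero at the start; "wrist_torque": the same for the moment, N m; "finger_gap": finger opening in m; "finger_force": force on a finger pad.
Only numpy, scipy, OpenCV 4.12 (cv2) and the standard library are available. Lean on these libraries where they do the work, as an engineer would, in place of code of your own. Each camera call takes 0.05 s, during which the arm holds its last target. There are 200 camera calls.

## Working session

There is one attempt and no reset: what is moved stays moved. The work goes in short steps, Python scripts to look and compute and a tool call to move; the robot and the scene stay as the last step left them, time stands still between calls to the robot, and variables do not carry over. Pictures are saved under pics/ and viewed, at most 14 in all, crops included, and the job is handed in when it is done.

```bash
ls; mkdir -p pics
```

Run:
```python
from plant import arm,vision
import cv2
for n in("top","side"):
    cv2.imwrite(f"pics/{n}0.png",vision.grab_frame(n)); print(n,vision.camera_info(n))
print(arm.get_state())
```

```text
pics
top {'fx': 517.7622542593847, 'fy': 517.7622542593847, 'cx': 301.2601302410217, 'cy': 192.45348760403945, 'dist_coeffs': array([-0.04060134,  0.        ,  0.        ,  0.        ,  0.        ]), 'R': array([[-0.02038551, -0.99974131, -0.01008679],
       [-0.9995787 ,  0.0205886 , -0.020458  ],
       [ 0.02066038,  0.00966549, -0.99973983]]), 't': array([-0.11708608,  0.53861093,  0.98777884])}
side {'fx': 382.51434029204165, 'fy': 382.51434029204165, 'cx': 318.29302488303495, 'cy': 196.97502730776233, 'dist_coeffs': array([-0.02709642,  0.        ,  0.        ,  0.        ,  0.        ]), 'R': array([[-0.96486799, -0.26264151, -0.00701351],
       [-0.16104933,  0.61231772, -0.77403496],
       [ 0.20758821, -0.74571204, -0.63310401]]), 't': array([0.47026301, 0.19889745, 0.6520501 ])}
{'time_s': 0.1, 'joint_positions': array([ 6.46518771e+01,  1.72143132e+01,  8.71781460e+01,  1.11935087e-04,
        7.56725402e+01, -3.81744413e+00]), 'qvel': array([ 0.01283321, -0.10317309, -0.00793707,  0.06793216, -0.08792119,
       -0.05231272]), 'joint_torque': array([ 1.80038478e-03, -5.44380963e+01, -3.62367010e+01, -5.75021545e-05,
        3.05503498e-03, -1.67557539e-05]), 'ee_pos': array([0.20177618, 0.51142616, 0.24774981]), 'ee_rot': array([[-9.30220997e-01,  3.66999537e-01, -4.87389530e-04],
       [ 3.66999852e-01,  9.30220436e-01, -1.02442170e-03],
       [ 7.74174136e-05, -1.13181046e-03, -9.99999357e-01]]), 'contact_force': array([ 0.23761918,  0.70373808, -1.01287448]), 'wrist_torque': array([ 0.04231656, -0.0389335 , -0.00191431]), 'finger_force': 0.0, 'finger_gap': 0.08530272366601467}
```

View pics/top0.png

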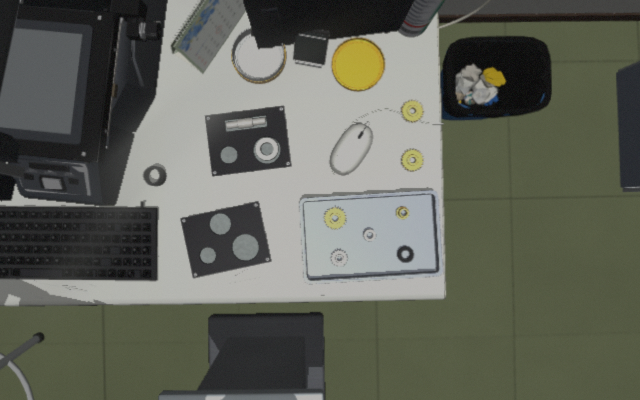

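View pics/side0.png

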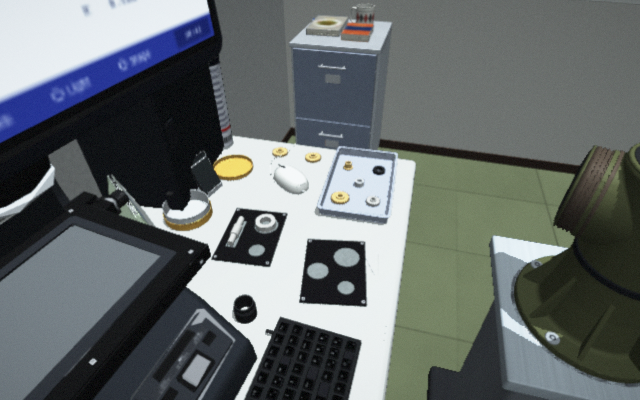

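Top view: shaft tray at (248,140) with the ring in the large-gear pocket (266,150). Ring tray is at (226,238). Stock tray holds the large gear (335,218), bush (403,212), spacer (369,235), small gear (339,258) and collar (405,254). The decoy gears at (412,111) and (412,160) are farther away. The side view agrees. Next I measure.

Run:
```python
import cv2
a=cv2.imread("pics/top0.png")
c=a[98:282,175:445]
c=cv2.resize(c,None,fx=2.9,fy=2.9,interpolation=cv2.INTER_CUBIC)
cv2.imwrite("pics/crop.png",c)
```

Create h.py:
```python
import numpy as np,cv2
from plant import vision
class Cam:
    def __init__(s,n):
        i=vision.camera_info(n); s.K=np.array([[i['fx'],0,i['cx']],[0,i['fy'],i['cy']],[0,0,1]]); s.d=np.array(i['dist_coeffs']); s.R=np.array(i['R']); s.t=np.array(i['t'])
    def plane(s,px,z):
        px=np.array(px,float).reshape(-1,1,2)
        u=cv2.undistortPoints(px,s.K,s.d).reshape(-1,2)
        r=np.c_[u,np.ones(len(u))]@s.R; o=-s.R.T@s.t
        return o+r*((z-o[2])/r[:,2])[:,None]
    def px(s,X):
        return cv2.projectPoints(np.array(X,float).reshape(-1,3),cv2.Rodrigues(s.R)[0],s.t,s.K,s.d)[0].reshape(-1,2)
```

```text
(no output)
```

View pics/crop.png

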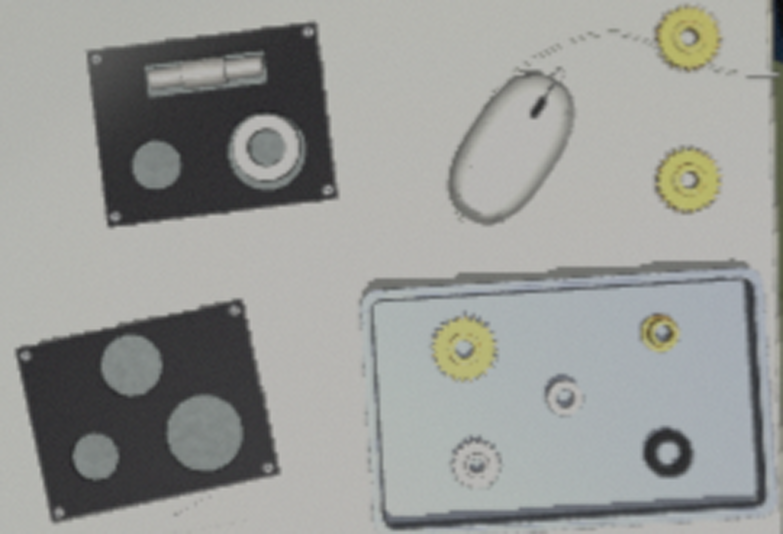

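The enlarged view confirms the layout: the ring is in the large-gear pocket at crop (266,148), tray yaws are small, and the parts are well separated. Next I compute positions.

Create meas.py:
```python
from h import *
a=cv2.imread("pics/top0.png"); T=Cam("top"); hsv=cv2.cvtColor(a,cv2.COLOR_BGR2HSV); g=hsv[...,2]
dark=(g<90).astype('uint8')
def near(mask,p,close=0):
    if close: mask=cv2.morphologyEx(mask,cv2.MORPH_CLOSE,np.ones((close,close)))
    cs,_=cv2.findContours(mask,cv2.RETR_EXTERNAL,cv2.CHAIN_APPROX_NONE)
    cs=[c for c in cs if len(c)>8 and cv2.pointPolygonTest(c,p,True)>-4]
    return max(cs,key=cv2.contourArea)
for n,p,pk in(("shaft",(248,160),[(-22,-34),(-22,40),(34,0)]),("ring",(226,238),[(-22,-34),(-22,40),(32,4)])):
    c=near(dark,p,0)
    q=T.plane(c.reshape(-1,2),.0055)[:,:2]
    (cx,cy),wh,an=cv2.minAreaRect((q*1000).astype('float32')); 
    yaw=(an+45)%90-45
    print(n,cx,cy,wh,yaw)
    r=np.radians(yaw);Rm=np.array([[np.cos(r),-np.sin(r)],[np.sin(r),np.cos(r)]])
    for k in pk:
        w=Rm@np.array(k)+[cx,cy]; print("  pocket",k,w.round(1),T.px([[w[0]/1e3,w[1]/1e3,.002]]).round(1))
yel=((hsv[...,1]>90)&(hsv[...,0]>15)&(hsv[...,0]<40)).astype('uint8')
for n,p,z,m in(("large",(335,218),.010,yel),("bush",(403,212),.008,yel),("collar",(405,254),.011,dark)):
    c=near(m,p,3); e=cv2.minEnclosingCircle(c); M=cv2.moments(c); u=(M['m10']/M['m00'],M['m01']/M['m00'])
    print(n,np.round(u,1),np.round(e,1) if 0 else e,(T.plane([u,e[0]],z)*1e3).round(1))
for n,p,z,s in(("spacer",(369,235),.016,11),("small",(339,258),.011,13),("ring",(266,150),.016,16)):
    s=s; x,y=p; sub=a[y-s:y+s+1,x-s:x+s+1].astype(int)
    bg=np.median(sub.reshape(-1,3),0) 
    w=((sub.min(2)>(bg.min()+8)) & (sub.max(2)-sub.min(2)<14)) if n!="ring" else sub.min(2)>190
    w=w.astype('uint8'); 
    big=max(cv2.findContours(cv2.morphologyEx(w,cv2.MORPH_CLOSE,np.ones((3,3))),cv2.RETR_EXTERNAL,cv2.CHAIN_APPROX_NONE)[0],key=cv2.contourArea)
    e=cv2.minEnclosingCircle(big); u=np.array(e[0])+[x-s,y-s]; M=cv2.moments(big); v=(M['m10']/M['m00']+x-s,M['m01']/M['m00']+y-s)
    print(n,u,e[1],np.round(v,1),(T.plane([u,v],z)*1e3).round(1),bg)
for c in [(300,195),(432,190),(440,272),(306,281)]: pass
```

```bash
python3 meas.py
```

```text
shaft 638.187255859375 -27.015480041503906 (117.0789794921875, 152.9304656982422) 6.0111212730407715
  pocket (-22, -34) [619.9 -63.1] [[266.7 149.8]]
  pocket (-22, 40) [612.1  10.5] [[228.7 154.6]]
  pocket (34, 0) [672.  -23.5] [[245.7 123.3]]
ring 449.6315002441406 19.380126953125 (116.88755798339844, 153.16563415527344) 11.207056999206543
  pocket (-22, -34) [434.7 -18.2] [[245.2 246.4]]
  pocket (-22, 40) [420.3  54.3] [[207.8 254.6]]
  pocket (32, 4) [480.2  29.5] [[220.  223.2]]Traceback (most recent call last):
  File "meas.py", line 20, in <module>
    c=near(m,p,3); e=cv2.minEnclosingCircle(c); M=cv2.moments(c); u=(M['m10']/M['m00'],M['m01']/M['m00'])
  File "meas.py", line 8, in near
    return max(cs,key=cv2.contourArea)
ValueError: max() iterable argument is empty
```

```bash
sed -i 's/hsv\[...,1\]>90/hsv[...,1]>60/; s/hsv\[...,0\]>15/hsv[...,0]>10/' meas.py
```

Run:
```python
import re
s=open('meas.py').read()
s=s.replace('(hsv[...,1]>60)','(a[...,2].astype(int)-a[...,0]>30)').replace("&(hsv[...,0]>10)&(hsv[...,0]<40)","")
open('meas.py','w').write(s)
```

```bash
python3 meas.py | tail -6; python3 -c "
import cv2
a=cv2.imread('pics/top0.png');print(a[214,328:344].tolist(),a[212,396:410].tolist());print(a[258,328:352].tolist());print(a[234,358:382].tolist())"
```

```text
large [334.6 217.9] ((334.3658447265625, 217.76016235351562), 10.778942108154297) [[ 486.2 -190.7   10. ]
 [ 486.5 -190.2   10. ]]
bush [402.1 212.4] ((402.0, 212.5), 6.265082359313965) [[ 494.  -319.8    8. ]
 [ 493.8 -319.6    8. ]]
collar [404.9 253.7] ((404.869873046875, 253.7739715576172), 8.067415237426758) [[ 415.5 -322.7   11. ]
 [ 415.3 -322.7   11. ]]
[[118, 181, 181], [115, 178, 180], [106, 162, 166], [94, 141, 146], [114, 172, 174], [120, 179, 181], [123, 180, 181], [119, 177, 178], [116, 178, 180], [118, 178, 180], [120, 174, 177], [109, 166, 167], [116, 180, 182], [117, 181, 182], [117, 181, 182], [123, 183, 183]] [[102, 140, 142], [94, 148, 152], [59, 98, 108], [82, 131, 137], [119, 159, 160], [149, 153, 149], [172, 166, 161], [173, 170, 162], [154, 152, 146], [110, 112, 112], [65, 95, 103], [91, 143, 151], [127, 172, 177], [158, 174, 171]]
[[178, 181, 174], [172, 175, 169], [158, 161, 157], [169, 172, 172], [177, 180, 180], [178, 181, 181], [164, 167, 168], [139, 142, 143], [158, 160, 160], [130, 126, 121], [139, 135, 130], [155, 153, 147], [126, 122, 116], [120, 117,
[... 235 characters left out ...]
175, 168], [158, 156, 151], [126, 125, 122], [160, 162, 163], [176, 178, 179], [168, 169, 168], [156, 154, 150], [175, 174, 167], [178, 176, 168], [174, 171, 164], [149, 147, 140], [118, 118, 118], [157, 160, 160], [176, 177, 179], [167, 169, 168], [160, 158, 152], [177, 174, 167], [179, 177, 169], [179, 176, 168], [179, 177, 170], [180, 175, 169]]Traceback (most recent call last):
  File "meas.py", line 28, in <module>
    e=cv2.minEnclosingCircle(big); u=np.array(e[0])+[x-s,y-s]; M=cv2.moments(big); v=(M['m10']/M['m00']+x-s,M['m01']/M['m00']+y-s)
                                                                                      ~~~~~~~~^~~~~~~~~
ZeroDivisionError: float division by zero
```

Run:
```python
s=open('meas.py').read()
i=s.index("    bg=");j=s.index("    w=w.astype")
s=s[:i]+"    bg=0; w=((sub[...,2]-sub[...,0]>-3)|(sub.min(2)<145)) if n!='ring' else sub.min(2)>150\n"+s[j:]
open('meas.py','w').write(s)
```

```bash
python3 meas.py | tail -6
```

```text
spacer [369.08064556 233.66129017] 6.97877311706543 [368.8 233.7] [[ 455.3 -254.9   16. ]
 [ 455.2 -254.4   16. ]] 0
small [338.55479431 257.26712322] 9.396746635437012 [338.5 257.4] [[ 411.3 -196.5   11. ]
 [ 411.1 -196.5   11. ]] 0
ring [266.28456497 148.38745975] 11.10930347442627 [266.3 148.4] [[621.  -63.4  16. ]
 [621.  -63.4  16. ]] 0
```

Run:
```python
from h import *
a=cv2.imread("pics/side0.png"); c=cv2.resize(a[140:315,205:405],None,fx=3.4,fy=3.4,interpolation=cv2.INTER_CUBIC)
S=Cam("side")
# predicted part tops from top view
for n,X,r in(("large",(.4864,-.1905,.010),.022),("bush",(.494,-.3197,.002),.0125),("ring",(.6195,-.063,.016),.0215)):
    p=np.array([[X[0]+r*np.cos(t),X[1]+r*np.sin(t),X[2]] for t in np.linspace(0,6.28,25)])
    q=((S.px(p)-[205,140]+.5)*3.4-.5).astype(int); cv2.polylines(c,[q.reshape(-1,1,2)],True,(0,0,255),1)
cv2.imwrite("pics/sidec.png",c)
```

```text
(no output)
```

View pics/sidec.png

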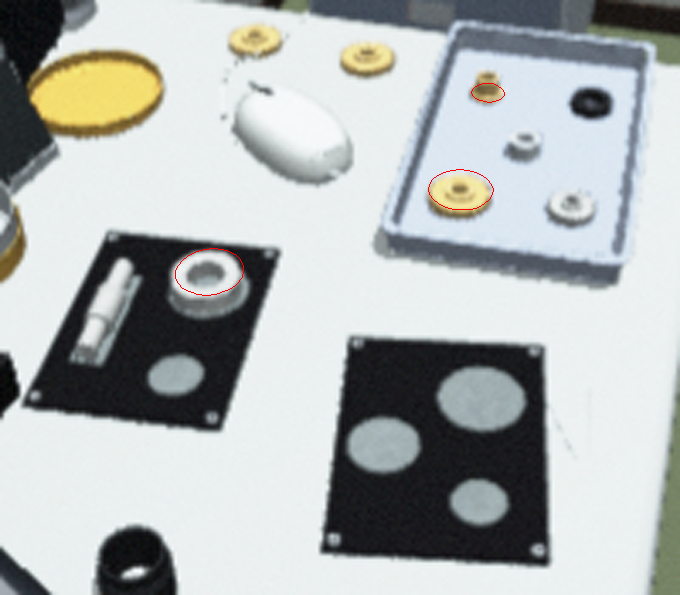

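The overlays agree with the side view to about 1–2 mm, so the positions are good. Next is a small helper that computes the offsets in tool axes.

Create go.py:
```python
import sys,numpy as np
from plant import arm
x,y,z,yaw=map(float,sys.argv[1:5])   # mm, deg ; prints rz then translation in the tool axes after it
s=arm.get_state(); R=np.array(s['ee_rot']); p=np.array(s['ee_pos'])*1e3
rz=-((yaw+90-np.degrees(np.arctan2(R[1,1],R[0,1]))+90)%180-90)
c,q=np.cos(np.radians(rz)),np.sin(np.radians(rz))
R2=R@np.array([[c,-q,0],[q,c,0],[0,0,1]])
print("t",round(s['time_s'],1),"p",p.round(1),"rz",round(rz,2),"dxyz",(R2.T@(np.array([x,y,z])-p)).round(1),"j6",s['joint_positions'][5].round(0),"F",np.round(s['contact_force'],1))
```

```bash
python3 go.py 400 60 200 6; python3 go.py 621 -63.4 80 6
```

```text
t 0.1 p [201.8 511.4 247.7] rz -27.53 dxyz [-150.  -469.6   48.1] j6 -4.0 F [ 0.2  0.7 -1. ]
t 0.1 p [201.8 511.4 247.7] rz -27.53 dxyz [-356.9 -615.3  168.1] j6 -4.0 F [ 0.2  0.7 -1. ]
```

Units first: shifts go in shares of 0.5 m and turns go in shares of 180 degrees. So -0.04 m / 0.5 = -0.08, -0.01 m / 0.5 = -0.02, -6.9 degrees / 180 = -0.0383.

Emit:
jog_arm(increments={"plan":[[0, 0, 0, 0, 0, -0.0383, 0.06], [0, 0, 0, 0, 0, -0.0383, 0.06], [0, 0, 0, 0, 0, -0.0383, 0.06], [0, 0, 0, 0, 0, -0.0378, 0.06], [-0.02, -0.08, 0.008, 0, 0, 0, 0.06], [-0.02, -0.08, 0.008, 0, 0, 0, 0.06], [-0.02, -0.08, 0.008, 0, 0, 0, 0.06], [-0.02, -0.08, 0.008, 0, 0, 0, 0.06], [-0.02, -0.08, 0.008, 0, 0, 0, 0.06], [-0.02, -0.08, 0.008, 0, 0, 0, 0.06], [-0.02, -0.08, 0.008, 0, 0, 0, 0.06], [-0.02, -0.08, 0.008, 0, 0, 0, 0.06]]}, force=40)

```text
time_s: 1.3
ee_pos: [0.3148, 0.2001, 0.2161]
ee_rot: [[-0.995, -0.104, 0.0], [-0.104, 0.995, -0.0], [-0.0, -0.0, -1.0]]
contact_force: [0.6, 0.2, 0.1]
finger_gap: 0.0599
finger_force: 0.0
```

```bash
python3 go.py 621 -63.4 60 6
```

```text
t 1.3 p [314.8 200.1 216.1] rz -0.02 dxyz [-277.  -294.   156.1] j6 -69.0 F [0.6 0.2 0.1]
```

In the tool's units: -0.032 m / 0.5 = -0.064, -0.03 m / 0.5 = -0.06.

Emit:
jog_arm(increments={"plan":[[-0.06, -0.06, 0, 0, 0, 0, 0.06], [-0.06, -0.064, 0.024, 0, 0, 0, 0.06], [-0.06, -0.064, 0.032, 0, 0, 0, 0.06], [-0.06, -0.064, 0.032, 0, 0, 0, 0.06], [-0.06, -0.064, 0.032, 0, 0, 0, 0.06], [-0.06, -0.064, 0.032, 0, 0, 0, 0.06], [-0.06, -0.064, 0.032, 0, 0, 0, 0.06], [-0.06, -0.064, 0.032, 0, 0, 0, 0.06], [-0.06, -0.064, 0.032, 0, 0, 0, 0.06], [-0.014, -0.016, 0.032, 0, 0, 0, 0.06], [0, 0, 0.02, 0, 0, 0, 0.06], [0, 0, 0, 0, 0, 0, 0.06]]})

```text
time_s: 2.5
ee_pos: [0.6195, -0.0614, 0.0645]
ee_rot: [[-0.995, -0.104, -0.003], [-0.104, 0.995, 0.001], [0.003, 0.001, -1.0]]
contact_force: [-0.5, -0.1, -0.0]
finger_gap: 0.06
finger_force: 0.0
```

```bash
python3 go.py 621 -63.4 25 6;python3 - <<'E'
from plant import vision
import cv2
for n in("top","side"): cv2.imwrite(f"pics/{n}1.png",vision.grab_frame(n))
a=cv2.imread("pics/side1.png"); cv2.imwrite("pics/s1.png",cv2.resize(a[120:320,195:405],None,fx=2.8,fy=2.8))
E
```

```text
t 2.5 p [619.5 -61.4  64.5] rz -0.03 dxyz [-1.5 -2.2 39.5] j6 -105.0 F [-0.5 -0.1 -0. ]
```

View pics/s1.png

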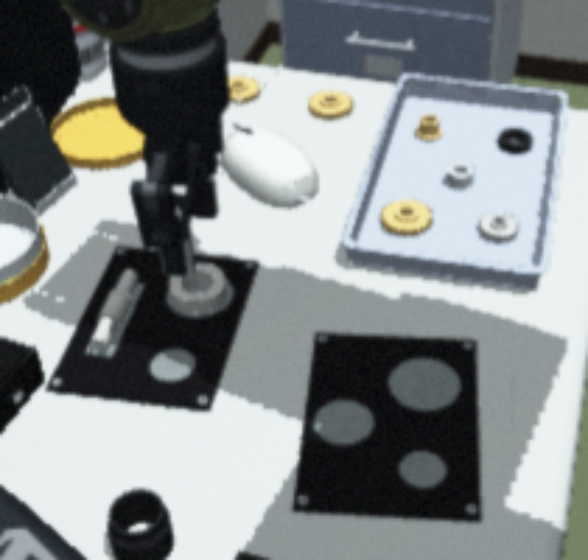

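The gripper straddles the ring. Descending to TCP z = 24 mm and closing.

In the tool's units: 0.015 m / 0.5 = 0.03, 0.008 m / 0.5 = 0.016.

Emit:
jog_arm(increments={"plan":[[-0.003, -0.004, 0.03, 0, 0, 0, 0.06], [0, 0, 0.03, 0, 0, 0, 0.06], [0, 0, 0.016, 0, 0, 0, 0.06], [0, 0, 0.004, 0, 0, 0, 0.06], [0, 0, 0, 0, 0, 0, 0.06], [0, 0, 0, 0, 0, 0, 0.035], [0, 0, 0, 0, 0, 0, 0.035], [0, 0, 0, 0, 0, 0, 0.035], [0, 0, 0, 0, 0, 0, 0.035], [0, 0, 0, 0, 0, 0, 0.035]]}, force=30)

```text
time_s: 3.6
ee_pos: [0.6228, -0.0638, 0.0271]
ee_rot: [[-0.995, -0.104, 0.001], [-0.104, 0.995, -0.0], [-0.001, -0.0, -1.0]]
contact_force: [-1.1, 0.2, 6.5]
finger_gap: 0.0414
finger_force: 30.1
```

```bash
python3 go.py 621 -63.4 24 6
```

```text
t 3.6 p [622.8 -63.8  27.1] rz -0.03 dxyz [1.8 0.6 3.1] j6 -105.0 F [-1.1  0.2  6.5]
```

In the tool's units: -0.03 m / 0.5 = -0.06, -0.02 m / 0.5 = -0.04.

Emit:
jog_arm(increments={"plan":[[0, 0, -0.02, 0, 0, 0, 0.035], [0, 0, -0.04, 0, 0, 0, 0.035], [0, 0, -0.06, 0, 0, 0, 0.035], [0, 0, -0.04, 0, 0, 0, 0.035], [0, 0, 0, 0, 0, 0, 0.035]]}, force=30)

```text
time_s: 4.1
ee_pos: [0.6237, -0.064, 0.1098]
ee_rot: [[-0.995, -0.104, 0.005], [-0.104, 0.995, -0.001], [-0.005, -0.001, -1.0]]
contact_force: [-0.3, 0.1, -2.0]
finger_gap: 0.0408
finger_force: 30.6
```

```bash
python3 go.py 434.7 -18.2 90 11.2;python3 - <<'E'
from plant import vision
import cv2
a=vision.grab_frame("side"); cv2.imwrite("pics/s2.png",cv2.resize(a[100:320,195:405],None,fx=2.7,fy=2.7))
E
```

```text
t 4.1 p [623.7 -64.  109.8] rz -5.23 dxyz [176.6  81.7  18.8] j6 -105.0 F [-0.3  0.1 -2. ]
```

View pics/s2.png

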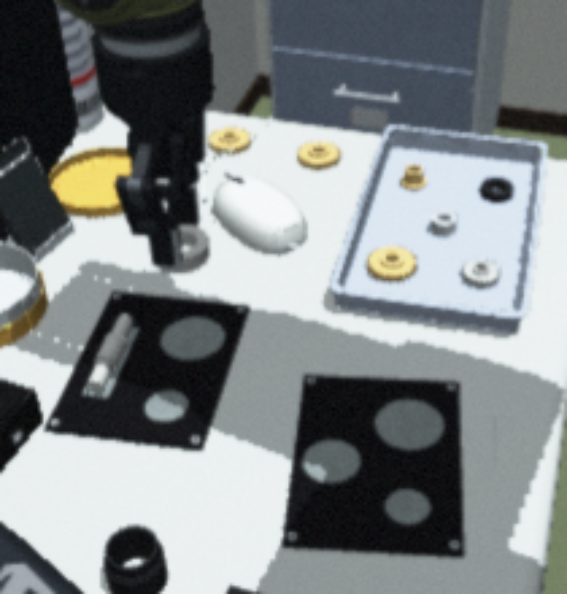

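Ring is held. Moving it to the ring tray, using image-to-image displacement relative to the pick pose.

In the tool's units: 0.035 m / 0.5 = 0.07, 0.033 m / 0.5 = 0.066, -5.2 degrees / 180 = -0.0289.

Emit:
jog_arm(increments={"plan":[[0, 0, 0, 0, 0, -0.0289, 0.035], [0.07, 0.03, 0, 0, 0, 0, 0.035], [0.07, 0.032, 0, 0, 0, 0, 0.035], [0.07, 0.032, 0, 0, 0, 0, 0.035], [0.07, 0.032, 0.02, 0, 0, 0, 0.035], [0.066, 0.032, 0.02, 0, 0, 0, 0.035], [0, 0, 0.04, 0, 0, 0, 0.035], [0, 0, 0, 0, 0, 0, 0.035], [0, 0, 0, 0, 0, 0, 0.035]]})

```text
time_s: 5.05
ee_pos: [0.4376, -0.0198, 0.0661]
ee_rot: [[-0.981, -0.194, -0.001], [-0.194, 0.981, 0.0], [0.001, 0.0, -1.0]]
contact_force: [1.3, -0.5, -1.8]
finger_gap: 0.041
finger_force: 30.8
```

```bash
python3 go.py 436.5 -18.6 28 11.2
```

```text
t 5.0 p [437.6 -19.8  66.1] rz -0.04 dxyz [ 0.8  1.4 38.1] j6 -109.0 F [ 1.3 -0.5 -1.8]
```

In the tool's units: 0.015 m / 0.5 = 0.03, 0.012 m / 0.5 = 0.024.

Emit:
jog_arm(increments={"plan":[[0.002, 0.003, 0.03, 0, 0, 0, 0.035], [0, 0, 0.024, 0, 0, 0, 0.035], [0, 0, 0.014, 0, 0, 0, 0.035], [0, 0, 0.006, 0, 0, 0, 0.035], [0, 0, 0, 0, 0, 0, 0.035], [0, 0, 0, 0, 0, 0, 0.035]]})

```text
time_s: 5.65
ee_pos: [0.4364, -0.0185, 0.0296]
ee_rot: [[-0.981, -0.194, 0.0], [-0.194, 0.981, -0.0], [-0.0, -0.0, -1.0]]
contact_force: [0.4, -0.7, -1.8]
finger_gap: 0.0411
finger_force: 30.9
```

```bash
python3 go.py 436.5 -18.6 28 11.2
```

```text
t 5.7 p [436.4 -18.5  29.6] rz -0.03 dxyz [-0.  -0.1  1.6] j6 -108.0 F [ 0.4 -0.7 -1.8]
```

In the tool's units: -0.04 m / 0.5 = -0.08, -0.03 m / 0.5 = -0.06.

Emit:
jog_arm(increments={"plan":[[0, 0, 0.003, 0, 0, 0, 0.035], [0, 0, 0, 0, 0, 0, 0.035], [0, 0, 0, 0, 0, 0, 0.05], [0, 0, 0, 0, 0, 0, 0.06], [0, 0, 0, 0, 0, 0, 0.06], [0, 0, -0.02, 0, 0, 0, 0.06], [0, 0, -0.06, 0, 0, 0, 0.06], [0, 0, -0.08, 0, 0, 0, 0.06], [0, 0, -0.02, 0, 0, 0, 0.06]]})

```text
time_s: 6.55
ee_pos: [0.4376, -0.0186, 0.1219]
ee_rot: [[-0.981, -0.194, 0.006], [-0.194, 0.981, -0.001], [-0.005, -0.002, -1.0]]
contact_force: [0.5, -0.4, -0.2]
finger_gap: 0.0604
finger_force: 0.0
```

```bash
python3 go.py 486.3 -190.5 60 3.5;python3 - <<'E'
from plant import vision
import cv2
cv2.imwrite("pics/top3.png",vision.grab_frame("top"))
a=vision.grab_frame("side"); cv2.imwrite("pics/s3.png",cv2.resize(a[100:320,195:405],None,fx=2.7,fy=2.7))
E
```

```text
t 6.5 p [437.6 -18.6 121.9] rz 7.67 dxyz [ -37.8 -174.4   62.3] j6 -108.0 F [ 0.5 -0.4 -0.2]
```

View pics/s3.png

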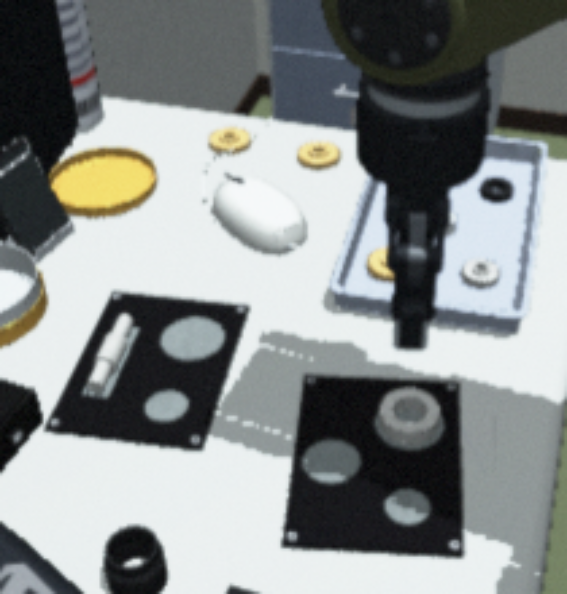

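The ring sits in its pocket. Next is the large gear.

In the tool's units: -0.044 m / 0.5 = -0.088, -0.035 m / 0.5 = -0.07, 7.7 degrees / 180 = 0.0428.

Emit:
jog_arm(increments={"plan":[[0, 0, 0, 0, 0, 0.0428, 0.06], [-0.018, -0.07, 0, 0, 0, 0, 0.06], [-0.02, -0.088, 0, 0, 0, 0, 0.06], [-0.02, -0.088, 0, 0, 0, 0, 0.06], [-0.018, -0.088, 0.03, 0, 0, 0, 0.06], [0, -0.014, 0.04, 0, 0, 0, 0.06], [0, 0, 0.04, 0, 0, 0, 0.06], [0, 0, 0.02, 0, 0, 0, 0.06], [0, 0, 0, 0, 0, 0, 0.06], [0, 0, 0, 0, 0, 0, 0.06]]})

```text
time_s: 7.65
ee_pos: [0.4847, -0.1896, 0.053]
ee_rot: [[-0.998, -0.061, -0.0], [-0.061, 0.998, 0.0], [0.0, 0.0, -1.0]]
contact_force: [0.4, 0.3, 0.1]
finger_gap: 0.0599
finger_force: 0.0
```

```bash
python3 go.py 487 -190.5 20 3.5
```

```text
t 7.7 p [ 484.7 -189.6   53. ] rz -0.0 dxyz [-2.2 -1.  33. ] j6 -119.0 F [0.4 0.3 0.1]
```

In the tool's units: 0.015 m / 0.5 = 0.03, 0.01 m / 0.5 = 0.02.

Emit:
jog_arm(increments={"plan":[[-0.003, -0.002, 0.03, 0, 0, 0, 0.058], [0, 0, 0.02, 0, 0, 0, 0.058], [0, 0, 0.012, 0, 0, 0, 0.058], [0, 0, 0.004, 0, 0, 0, 0.058], [0, 0, 0, 0, 0, 0, 0.058], [0, 0, 0, 0, 0, 0, 0.058]]})

```text
time_s: 8.25
ee_pos: [0.4863, -0.1909, 0.02]
ee_rot: [[-0.998, -0.06, 0.0], [-0.06, 0.998, -0.0], [-0.0, -0.0, -1.0]]
contact_force: [0.2, -0.0, -1.0]
finger_gap: 0.0575
finger_force: 0.0
```

```bash
python3 go.py 486.3 -190.5 20 3.5
```

```text
t 8.2 p [ 486.3 -190.9   20. ] rz -0.03 dxyz [0.  0.4 0. ] j6 -119.0 F [ 0.2 -0.  -1. ]
```

Emit:
jog_arm(increments={"plan":[[0, 0, 0, 0, 0, 0, 0.05], [0, 0, 0, 0, 0, 0, 0.035], [0, 0, 0, 0, 0, 0, 0.035], [0, 0, 0, 0, 0, 0, 0.035], [0, 0, 0, 0, 0, 0, 0.035]]})

```text
time_s: 8.75
ee_pos: [0.4864, -0.1909, 0.0204]
ee_rot: [[-0.998, -0.06, 0.001], [-0.06, 0.998, -0.0], [-0.001, -0.0, -1.0]]
contact_force: [-1.6, 0.4, 6.3]
finger_gap: 0.042
finger_force: 29.5
```

```bash
python3 go.py 486.3 -190.5 20 3.5
```

```text
t 8.8 p [ 486.4 -190.9   20.4] rz -0.03 dxyz [0.1 0.4 0.4] j6 -119.0 F [-1.6  0.4  6.3]
```

In the tool's units: -0.03 m / 0.5 = -0.06, -0.015 m / 0.5 = -0.03, -2.5 degrees / 180 = -0.0139.

Emit:
jog_arm(increments={"plan":[[0, 0, -0.03, 0, 0, 0, 0.035], [0, 0, -0.06, 0, 0, 0, 0.035], [0, 0, -0.06, 0, 0, 0, 0.035], [0, 0, 0, 0, 0, -0.0139, 0.035], [0, 0, 0, 0, 0, 0, 0.035]]}, force=40)

```text
time_s: 9.25
ee_pos: [0.4865, -0.1909, 0.0964]
ee_rot: [[-0.994, -0.105, 0.002], [-0.105, 0.994, -0.001], [-0.002, -0.001, -1.0]]
contact_force: [0.8, -0.1, -1.3]
finger_gap: 0.0414
finger_force: 40.6
```

```bash
python3 go.py 620 -63.5 24 6
```

```text
t 9.2 p [ 486.5 -190.9   96.4] rz 0.01 dxyz [-145.9  112.9   72.6] j6 -121.0 F [ 0.8 -0.1 -1.3]
```

In the tool's units: -0.035 m / 0.5 = -0.07, 0.027 m / 0.5 = 0.054.

Emit:
jog_arm(increments={"plan":[[-0.05, 0.04, 0, 0, 0, 0, 0.035], [-0.07, 0.054, 0, 0, 0, 0, 0.035], [-0.07, 0.054, 0, 0, 0, 0, 0.035], [-0.07, 0.054, 0.02, 0, 0, 0, 0.035], [-0.032, 0.024, 0.04, 0, 0, 0, 0.035], [0, 0, 0.04, 0, 0, 0, 0.035], [0, 0, 0, 0, 0, 0, 0.035], [0, 0, 0, 0, 0, 0, 0.035], [0, 0, 0, 0, 0, 0, 0.035]]})

```text
time_s: 10.15
ee_pos: [0.6199, -0.0638, 0.0461]
ee_rot: [[-0.995, -0.103, 0.001], [-0.103, 0.995, -0.0], [-0.001, -0.0, -1.0]]
contact_force: [0.2, -0.3, -0.4]
finger_gap: 0.0416
finger_force: 40.7
```

```bash
python3 go.py 620 -63.5 24 6
```

```text
t 10.2 p [619.9 -63.8  46.1] rz -0.09 dxyz [-0.1  0.3 22.1] j6 -105.0 F [ 0.2 -0.3 -0.4]
```

In the tool's units: 0.012 m / 0.5 = 0.024, 0.008 m / 0.5 = 0.016.

Emit:
jog_arm(increments={"plan":[[0, 0, 0.024, 0, 0, 0, 0.035], [0, 0, 0.016, 0, 0, 0, 0.035], [0, 0, 0.006, 0, 0, 0, 0.035], [0, 0, 0.002, 0, 0, 0, 0.035], [0, 0, 0, 0, 0, 0, 0.035], [0, 0, 0, 0, 0, 0, 0.035], [0, 0, 0, 0, 0, 0, 0.035]]})

```text
time_s: 10.85
ee_pos: [0.6195, -0.0634, 0.0209]
ee_rot: [[-0.995, -0.104, -0.0], [-0.104, 0.995, -0.0], [0.0, -0.0, -1.0]]
contact_force: [-5.0, -0.3, 5.4]
finger_gap: 0.0414
finger_force: 44.0
```

```bash
python3 go.py 620 -63.5 21 6
```

```text
t 10.8 p [619.5 -63.4  20.9] rz -0.04 dxyz [-0.5 -0.2 -0.1] j6 -105.0 F [-5.  -0.3  5.4]
```

In the tool's units: -0.035 m / 0.5 = -0.07, -0.03 m / 0.5 = -0.06, 2.5 degrees / 180 = 0.0139.

Emit:
jog_arm(increments={"plan":[[0, 0, 0, 0, 0, 0, 0.05], [0, 0, 0, 0, 0, 0, 0.058], [0, 0, 0, 0, 0, 0, 0.058], [0, 0, -0.02, 0, 0, 0, 0.058], [0, 0, -0.06, 0, 0, 0, 0.058], [0.06, -0.06, -0.04, 0, 0, 0, 0.055], [0.07, -0.07, -0.02, 0, 0, 0.0139, 0.055], [0.07, -0.07, 0, 0, 0, 0, 0.055], [0, 0, 0, 0, 0, 0, 0.055]]})

```text
time_s: 11.75
ee_pos: [0.5266, -0.1748, 0.0918]
ee_rot: [[-0.998, -0.056, 0.0], [-0.056, 0.998, -0.001], [-0.0, -0.001, -1.0]]
contact_force: [-0.9, 1.2, -0.3]
finger_gap: 0.0549
finger_force: 0.0
```

```bash
python3 go.py 411.2 -196.5 60 3.5;python3 - <<'E'
from plant import vision
import cv2
b=vision.grab_frame("top"); cv2.imwrite("pics/top4.png",b);a=vision.grab_frame("side"); cv2.imwrite("pics/side4.png",a)
c=cv2.resize(a[170:320,195:405],None,fx=2.8,fy=2.8); cv2.imwrite("pics/s4.png",c)
E
```

```text
t 11.8 p [ 526.6 -174.8   91.8] rz -0.27 dxyz [116.6 -14.6  31.8] j6 -115.0 F [-0.9  1.2 -0.3]
```

View pics/s4.png

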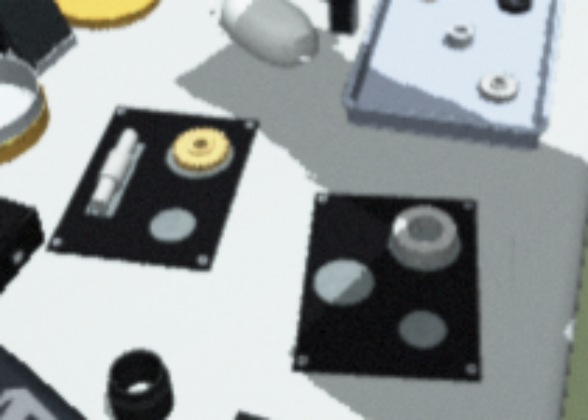

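The large gear lies in its pocket. Next is the small gear.

In the tool's units: 0.035 m / 0.5 = 0.07, 0.027 m / 0.5 = 0.054.

Emit:
jog_arm(increments={"plan":[[0.04, -0.006, 0, 0, 0, 0, 0.05], [0.07, -0.008, 0, 0, 0, 0, 0.05], [0.07, -0.008, 0, 0, 0, 0, 0.05], [0.054, -0.008, 0.02, 0, 0, 0, 0.05], [0, 0, 0.04, 0, 0, 0, 0.05], [0, 0, 0.04, 0, 0, 0, 0.05], [0, 0, 0, 0, 0, 0, 0.05], [0, 0, 0, 0, 0, 0, 0.05], [0, 0, 0, 0, 0, 0, 0.05]]})

```text
time_s: 12.75
ee_pos: [0.4142, -0.1933, 0.0416]
ee_rot: [[-0.998, -0.061, 0.001], [-0.061, 0.998, -0.001], [-0.001, -0.001, -1.0]]
contact_force: [0.3, 0.3, 0.0]
finger_gap: 0.0497
finger_force: 0.0
```

```bash
python3 go.py 411.2 -196.5 21 3.5
```

```text
t 12.8 p [ 414.2 -193.3   41.6] rz 0.02 dxyz [ 3.2 -3.  20.6] j6 -123.0 F [0.3 0.3 0. ]
```

In the tool's units: 0.012 m / 0.5 = 0.024, 0.007 m / 0.5 = 0.014.

Emit:
jog_arm(increments={"plan":[[0.006, -0.006, 0, 0, 0, 0, 0.05], [0, 0, 0.024, 0, 0, 0, 0.05], [0, 0, 0.014, 0, 0, 0, 0.05], [0, 0, 0.003, 0, 0, 0, 0.05], [0, 0, 0, 0, 0, 0, 0.05], [0, 0, 0, 0, 0, 0, 0.05], [0, 0, 0, 0, 0, 0, 0.025], [0, 0, 0, 0, 0, 0, 0.025], [0, 0, 0, 0, 0, 0, 0.025], [0, 0, 0, 0, 0, 0, 0.025], [0, 0, 0, 0, 0, 0, 0.025]]}, force=30)

```text
time_s: 13.85
ee_pos: [0.4107, -0.1966, 0.0206]
ee_rot: [[-0.998, -0.061, 0.0], [-0.061, 0.998, -0.0], [-0.0, -0.0, -1.0]]
contact_force: [-1.4, 1.1, 5.5]
finger_gap: 0.0311
finger_force: 29.4
```

```bash
python3 go.py 411.2 -196.5 21 3.5
```

```text
t 13.8 p [ 410.7 -196.6   20.6] rz -0.03 dxyz [-0.5  0.1 -0.4] j6 -124.0 F [-1.4  1.1  5.5]
```

Gripped (gap 31 mm). The small gear goes to pocket (480.2, 29.5), so the TCP target is (479.7, 29.4) with yaw 11.2.

In the tool's units: 0.035 m / 0.5 = 0.07, -0.03 m / 0.5 = -0.06, -3.9 degrees / 180 = -0.0217.

Emit:
jog_arm(increments={"plan":[[0, 0, -0.03, 0, 0, 0, 0.025], [0, 0, -0.06, 0, 0, 0, 0.025], [0, 0, -0.06, 0, 0, 0, 0.025], [0, 0, 0, 0, 0, -0.0211, 0.025], [0, 0, 0, 0, 0, -0.0217, 0.025], [0, 0.04, 0, 0, 0, 0, 0.025], [0, 0.07, 0, 0, 0, 0, 0.025], [0, 0.07, 0, 0, 0, 0, 0.025], [0, 0.07, 0, 0, 0, 0, 0.025], [0, 0.07, 0, 0, 0, 0, 0.025], [0, 0.07, 0, 0, 0, 0, 0.025], [0, 0, 0, 0, 0, 0, 0.025]]}, force=40)

```text
time_s: 15.05
ee_pos: [0.3719, -0.0027, 0.0952]
ee_rot: [[-0.98, -0.197, -0.0], [-0.197, 0.98, 0.0], [0.0, 0.0, -1.0]]
contact_force: [0.3, -0.6, -0.6]
finger_gap: 0.0307
finger_force: 39.7
```

```bash
python3 go.py 479.7 29.4 40 11.2
```

```text
t 15.1 p [371.9  -2.7  95.2] rz 0.16 dxyz [-112.    10.5   55.2] j6 -107.0 F [ 0.3 -0.6 -0.6]
```

In the tool's units: -0.035 m / 0.5 = -0.07, -0.025 m / 0.5 = -0.05.

Emit:
jog_arm(increments={"plan":[[-0.05, 0.004, 0, 0, 0, 0, 0.025], [-0.07, 0.006, 0, 0, 0, 0, 0.025], [-0.07, 0.006, 0, 0, 0, 0, 0.025], [-0.034, 0.004, 0.04, 0, 0, 0, 0.025], [0, 0, 0.04, 0, 0, 0, 0.025], [0, 0, 0.026, 0, 0, 0, 0.025], [0, 0, 0, 0, 0, 0, 0.025], [0, 0, 0, 0, 0, 0, 0.025], [0, 0, 0, 0, 0, 0, 0.025]]})

```text
time_s: 15.95
ee_pos: [0.4811, 0.0261, 0.0432]
ee_rot: [[-0.981, -0.193, 0.001], [-0.193, 0.981, -0.0], [-0.001, -0.0, -1.0]]
contact_force: [-1.1, -1.1, -0.2]
finger_gap: 0.0309
finger_force: 39.7
```

```bash
python3 go.py 479.7 29.4 22 11.2
```

```text
t 15.9 p [481.1  26.1  43.2] rz -0.05 dxyz [ 0.8  3.6 21.2] j6 -102.0 F [-1.1 -1.1 -0.2]
```

In the tool's units: 0.01 m / 0.5 = 0.02, 0.005 m / 0.5 = 0.01.

Emit:
jog_arm(increments={"plan":[[0.002, 0.007, 0.01, 0, 0, 0, 0.025], [0, 0, 0.02, 0, 0, 0, 0.025], [0, 0, 0.01, 0, 0, 0, 0.025], [0, 0, 0.004, 0, 0, 0, 0.025], [0, 0, 0, 0, 0, 0, 0.025], [0, 0, 0, 0, 0, 0, 0.025]]})

```text
time_s: 16.55
ee_pos: [0.479, 0.0295, 0.0216]
ee_rot: [[-0.981, -0.194, -0.0], [-0.194, 0.981, -0.0], [0.0, -0.0, -1.0]]
contact_force: [-17.3, 0.3, 38.0]
finger_gap: 0.0305
finger_force: 65.7
```

```bash
python3 go.py 479.7 29.4 22 11.2
```

```text
t 16.6 p [479.   29.5  21.6] rz -0.02 dxyz [-0.7 -0.3 -0.4] j6 -102.0 F [-17.3   0.3  38. ]
```

In the tool's units: -0.045 m / 0.5 = -0.09, -0.04 m / 0.5 = -0.08, 7.7 degrees / 180 = 0.0428.

Emit:
jog_arm(increments={"plan":[[0, 0, -0.002, 0, 0, 0, 0.025], [0, 0, 0, 0, 0, 0, 0.035], [0, 0, 0, 0, 0, 0, 0.045], [0, 0, 0, 0, 0, 0, 0.045], [0, 0, -0.04, 0, 0, 0, 0.045], [0, 0, -0.08, 0, 0, 0, 0.045], [0, 0, -0.04, 0, 0, 0.0428, 0.045], [0.04, -0.06, 0, 0, 0, 0, 0.045], [0.02, -0.09, 0, 0, 0, 0, 0.045], [0, -0.09, 0, 0, 0, 0, 0.045], [0, -0.09, 0, 0, 0, 0, 0.04], [0, 0, 0, 0, 0, 0, 0.04]]}, force=30)

```text
time_s: 17.75
ee_pos: [0.4591, -0.1411, 0.101]
ee_rot: [[-0.998, -0.056, 0.0], [-0.056, 0.998, -0.001], [-0.0, -0.001, -1.0]]
contact_force: [-0.0, 0.7, 1.2]
finger_gap: 0.0397
finger_force: 0.0
```

```bash
python3 go.py 455.2 -254.7 60 3.5;python3 - <<'E'
from plant import vision
import cv2
b=vision.grab_frame("top"); cv2.imwrite("pics/top5.png",b);a=vision.grab_frame("side"); cv2.imwrite("pics/side5.png",a)
c=cv2.resize(a[170:320,195:405],None,fx=2.8,fy=2.8); d=cv2.resize(b[100:280,175:285],None,fx=2.33,fy=2.33); cv2.imwrite("pics/s5.png",cv2.hconcat([c[:419],d[:419]])[:, :800])
E
```

```text
t 17.8 p [ 459.1 -141.1  101. ] rz -0.28 dxyz [  10.8 -113.2   41.1] j6 -115.0 F [-0.   0.7  1.2]
```

View pics/s5.png

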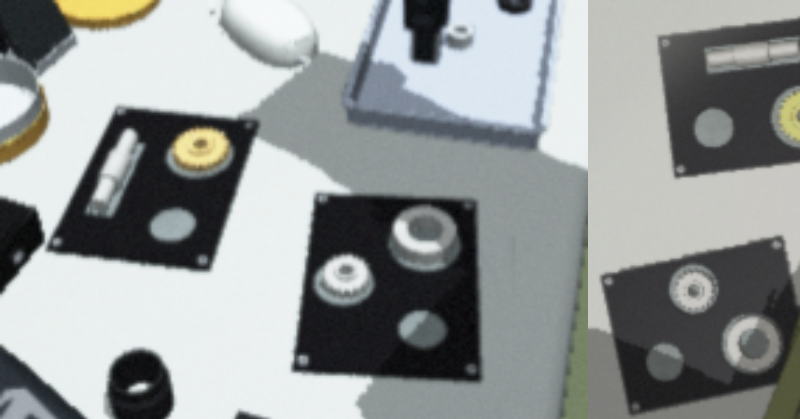

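The small gear is in its pocket. Next is the spacer.

In the tool's units: -0.04 m / 0.5 = -0.08, -0.025 m / 0.5 = -0.05.

Emit:
jog_arm(increments={"plan":[[0.004, -0.05, 0, 0, 0, 0, 0.04], [0.006, -0.08, 0, 0, 0, 0, 0.04], [0.006, -0.08, 0.02, 0, 0, 0, 0.04], [0.004, -0.016, 0.04, 0, 0, 0, 0.04], [0, 0, 0.04, 0, 0, 0, 0.04], [0, 0, 0.02, 0, 0, 0, 0.04], [0, 0, 0, 0, 0, 0, 0.04], [0, 0, 0, 0, 0, 0, 0.04]]})

```text
time_s: 18.65
ee_pos: [0.4564, -0.2497, 0.0417]
ee_rot: [[-0.998, -0.062, 0.0], [-0.062, 0.998, -0.0], [-0.0, -0.0, -1.0]]
contact_force: [0.8, -0.4, 0.1]
finger_gap: 0.0398
finger_force: 0.0
```

```bash
python3 go.py 455.2 -254.7 24 3.5
```

```text
t 18.6 p [ 456.4 -249.7   41.7] rz 0.04 dxyz [ 1.5 -4.9 17.7] j6 -126.0 F [ 0.8 -0.4  0.1]
```

In the tool's units: 0.01 m / 0.5 = 0.02, 0.006 m / 0.5 = 0.012.

Emit:
jog_arm(increments={"plan":[[0.002, -0.009, 0, 0, 0, 0, 0.04], [0, 0, 0, 0, 0, 0, 0.04], [0, 0, 0.02, 0, 0, 0, 0.04], [0, 0, 0.012, 0, 0, 0, 0.04], [0, 0, 0, 0, 0, 0, 0.04], [0, 0, 0, 0, 0, 0, 0.04], [0, 0, 0, 0, 0, 0, 0.015], [0, 0, 0, 0, 0, 0, 0.015], [0, 0, 0, 0, 0, 0, 0.015], [0, 0, 0, 0, 0, 0, 0.015], [0, 0, 0, 0, 0, 0, 0.015]]})

```text
time_s: 19.75
ee_pos: [0.4554, -0.255, 0.0255]
ee_rot: [[-0.998, -0.061, 0.0], [-0.061, 0.998, -0.0], [-0.0, -0.0, -1.0]]
contact_force: [-0.3, 0.4, 5.1]
finger_gap: 0.0212
finger_force: 29.5
```

```bash
python3 go.py 455.2 -254.7 24 3.5
```

```text
t 19.8 p [ 455.4 -255.    25.5] rz -0.03 dxyz [0.2 0.4 1.5] j6 -127.0 F [-0.3  0.4  5.1]
```

In the tool's units: 0.04 m / 0.5 = 0.08, -0.03 m / 0.5 = -0.06, -3.9 degrees / 180 = -0.0217.

Emit:
jog_arm(increments={"plan":[[0, 0, -0.03, 0, 0, 0, 0.015], [0, 0, -0.06, 0, 0, 0, 0.015], [0, 0, -0.06, 0, 0, 0, 0.015], [0, 0.06, 0, 0, 0, -0.0217, 0.015], [0, 0.08, 0, 0, 0, -0.0211, 0.015], [0, 0.08, 0, 0, 0, 0, 0.015], [0, 0.08, 0, 0, 0, 0, 0.015], [0, 0.08, 0, 0, 0, 0, 0.015], [0, 0.08, 0, 0, 0, 0, 0.015], [0, 0.08, 0, 0, 0, 0, 0.015], [0, 0, 0, 0, 0, 0, 0.015], [0, 0, 0, 0, 0, 0, 0.015]]}, force=40)

```text
time_s: 20.95
ee_pos: [0.4095, 0.0114, 0.1002]
ee_rot: [[-0.981, -0.196, 0.0], [-0.196, 0.981, -0.0], [-0.0, -0.0, -1.0]]
contact_force: [0.2, -0.3, -0.1]
finger_gap: 0.0208
finger_force: 39.2
```

```bash
python3 go.py 420.5 54 40 11.2
```

```text
t 20.9 p [409.5  11.4 100.2] rz 0.08 dxyz [-19.1  39.7  60.2] j6 -105.0 F [ 0.2 -0.3 -0.1]
```

In the tool's units: 0.025 m / 0.5 = 0.05, 0.022 m / 0.5 = 0.044.

Emit:
jog_arm(increments={"plan":[[-0.018, 0.04, 0, 0, 0, 0, 0.015], [-0.02, 0.0394, 0.02, 0, 0, 0, 0.015], [0, 0, 0.05, 0, 0, 0, 0.015], [0, 0, 0.044, 0, 0, 0, 0.015], [0, 0, 0, 0, 0, 0, 0.015], [0, 0, 0, 0, 0, 0, 0.015], [0, 0, 0, 0, 0, 0, 0.015]]})

```text
time_s: 21.65
ee_pos: [0.4212, 0.0531, 0.0442]
ee_rot: [[-0.981, -0.193, 0.001], [-0.193, 0.981, 0.0], [-0.001, -0.0, -1.0]]
contact_force: [0.3, -0.8, 0.3]
finger_gap: 0.0204
finger_force: 39.3
```

```bash
python3 go.py 420.5 54 26 11.2
```

```text
t 21.6 p [421.2  53.1  44.2] rz -0.08 dxyz [ 0.5  1.1 18.2] j6 -99.0 F [ 0.3 -0.8  0.3]
```

In the tool's units: 0.008 m / 0.5 = 0.016, 0.007 m / 0.5 = 0.014.

Emit:
jog_arm(increments={"plan":[[0.001, 0.002, 0.016, 0, 0, 0, 0.015], [0, 0, 0.014, 0, 0, 0, 0.015], [0, 0, 0.005, 0, 0, 0, 0.015], [0, 0, 0, 0, 0, 0, 0.015], [0, 0, 0, 0, 0, 0, 0.015]]})

```text
time_s: 22.15
ee_pos: [0.4198, 0.0544, 0.0256]
ee_rot: [[-0.981, -0.194, -0.0], [-0.194, 0.981, -0.0], [0.0, 0.0, -1.0]]
contact_force: [0.9, 0.4, -0.3]
finger_gap: 0.0206
finger_force: 39.4
```

```bash
python3 go.py 420.5 54 26 11.2
```

```text
t 22.1 p [419.8  54.4  25.6] rz -0.03 dxyz [-0.7 -0.5 -0.4] j6 -99.0 F [ 0.9  0.4 -0.3]
```

Units first: shifts go in shares of 0.5 m and turns go in shares of 180 degrees. So -0.045 m / 0.5 = -0.09, -0.04 m / 0.5 = -0.08, 3.9 degrees / 180 = 0.0217.

Emit:
jog_arm(increments={"plan":[[0, 0, 0.0014, 0, 0, 0, 0.015], [0, 0, 0, 0, 0, 0, 0.025], [0, 0, 0, 0, 0, 0, 0.038], [0, 0, 0, 0, 0, 0, 0.038], [0, 0, -0.04, 0, 0, 0, 0.04], [0, 0, -0.08, 0, 0, 0, 0.04], [0, -0.04, -0.04, 0, 0, 0.0211, 0.04], [0, -0.08, 0, 0, 0, 0.0217, 0.04], [-0.01, -0.09, 0, 0, 0, 0, 0.04], [-0.01, -0.09, 0, 0, 0, 0, 0.04], [-0.01, -0.09, 0, 0, 0, 0, 0.04], [-0.01, -0.09, 0, 0, 0, 0, 0.04]]}, force=30)

```text
time_s: 23.35
ee_pos: [0.4596, -0.1853, 0.105]
ee_rot: [[-0.998, -0.06, 0.0], [-0.06, 0.998, -0.0], [-0.0, -0.0, -1.0]]
contact_force: [1.0, 0.7, 0.6]
finger_gap: 0.0402
finger_force: 0.0
```

```bash
python3 go.py 494 -319.7 60 3.5;python3 - <<'E'
from plant import vision
import cv2
b=vision.grab_frame("top"); cv2.imwrite("pics/top6.png",b);a=vision.grab_frame("side"); cv2.imwrite("pics/side6.png",a)
c=cv2.resize(a[170:320,195:405],None,fx=2.8,fy=2.8); d=cv2.resize(b[100:280,175:285],None,fx=2.33,fy=2.33); cv2.imwrite("pics/s6.png",cv2.hconcat([c[:419],d[:419]])[:, :800])
E
```

```text
t 23.4 p [ 459.6 -185.3  105. ] rz -0.04 dxyz [ -26.1 -136.2   45. ] j6 -120.0 F [1.  0.7 0.6]
```

View pics/s6.png

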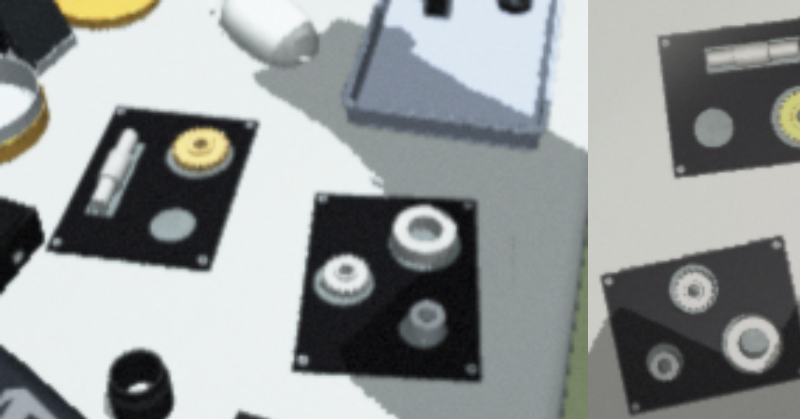

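The spacer stands in its pocket. Last is the bush.

In the tool's units: -0.04 m / 0.5 = -0.08, 0.02 m / 0.5 = 0.04.

Emit:
jog_arm(increments={"plan":[[-0.008, -0.05, 0, 0, 0, 0, 0.04], [-0.014, -0.08, 0, 0, 0, 0, 0.04], [-0.016, -0.08, 0, 0, 0, 0, 0.04], [-0.014, -0.062, 0.04, 0, 0, 0, 0.04], [0, 0, 0.04, 0, 0, 0, 0.04], [0, 0, 0.03, 0, 0, 0, 0.04], [0, 0, 0, 0, 0, 0, 0.04], [0, 0, 0, 0, 0, 0, 0.04], [0, 0, 0, 0, 0, 0, 0.04]]})

```text
time_s: 24.35
ee_pos: [0.4944, -0.3173, 0.0512]
ee_rot: [[-0.998, -0.061, 0.001], [-0.061, 0.998, -0.001], [-0.001, -0.001, -1.0]]
contact_force: [-0.0, 0.3, 0.5]
finger_gap: 0.0403
finger_force: 0.0
```

```bash
python3 go.py 494 -319.5 27 3.5
```

```text
t 24.4 p [ 494.4 -317.3   51.2] rz 0.01 dxyz [ 0.6 -2.2 24.2] j6 -130.0 F [-0.   0.3  0.5]
```

In the tool's units: 0.012 m / 0.5 = 0.024, 0.008 m / 0.5 = 0.016.

Emit:
jog_arm(increments={"plan":[[0.001, -0.004, 0.024, 0, 0, 0, 0.04], [0, 0, 0.016, 0, 0, 0, 0.04], [0, 0, 0.006, 0, 0, 0, 0.04], [0, 0, 0, 0, 0, 0, 0.04], [0, 0, 0, 0, 0, 0, 0.04], [0, 0, 0, 0, 0, 0, 0.008], [0, 0, 0, 0, 0, 0, 0.008], [0, 0, 0, 0, 0, 0, 0.008], [0, 0, 0, 0, 0, 0, 0.008], [0, 0, 0, 0, 0, 0, 0.008], [0, 0, 0, 0, 0, 0, 0.008]]})

```text
time_s: 25.45
ee_pos: [0.4937, -0.3197, 0.0274]
ee_rot: [[-0.998, -0.06, 0.001], [-0.06, 0.998, -0.0], [-0.001, -0.0, -1.0]]
contact_force: [-0.4, 1.2, 7.1]
finger_gap: 0.0231
finger_force: 29.5
```

```bash
python3 go.py 494 -319.5 27 3.5
```

```text
t 25.4 p [ 493.7 -319.7   27.4] rz -0.03 dxyz [-0.3  0.2  0.4] j6 -130.0 F [-0.4  1.2  7.1]
```

In the tool's units: -0.03 m / 0.5 = -0.06, -0.015 m / 0.5 = -0.03.

Emit:
jog_arm(increments={"plan":[[0, 0, -0.03, 0, 0, 0, 0.008], [0, 0, -0.06, 0, 0, 0, 0.008], [0, 0, -0.06, 0, 0, 0, 0.008], [0, 0, 0, 0, 0, 0, 0.008], [0, 0, 0, 0, 0, 0, 0.008]]}, force=40)

```text
time_s: 25.95
ee_pos: [0.4936, -0.3196, 0.1029]
ee_rot: [[-0.998, -0.061, 0.001], [-0.061, 0.998, -0.001], [-0.001, -0.001, -1.0]]
contact_force: [0.0, 0.5, -0.3]
finger_gap: 0.0228
finger_force: 39.2
```

```bash
python3 go.py 612 10.5 70 6
```

Run:
```python
from plant import vision
import cv2
a=vision.grab_frame("side"); cv2.imwrite("pics/s7.png",cv2.resize(a[90:230,290:410],None,fx=4,fy=4,interpolation=cv2.INTER_CUBIC))
```

```text
t 25.9 p [ 493.6 -319.6  102.9] rz -2.53 dxyz [-152.2  316.    32.8] j6 -130.0 F [ 0.   0.5 -0.3]
```

View pics/s7.png

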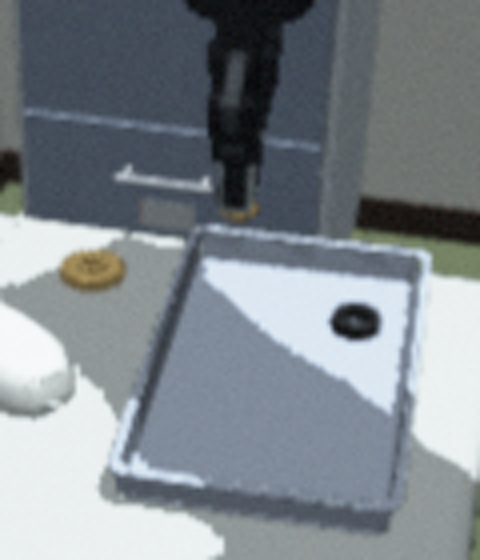

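The bush is held upright and the collar is in place at crop (355,321). Carrying the bush to its pocket.

In the tool's units: 0.037 m / 0.5 = 0.074, 0.02 m / 0.5 = 0.04, -2.5 degrees / 180 = -0.0139.

Emit:
jog_arm(increments={"plan":[[-0.02, 0.04, 0, 0, 0, -0.0139, 0.008], [-0.036, 0.074, 0, 0, 0, 0, 0.008], [-0.036, 0.074, 0, 0, 0, 0, 0.008], [-0.036, 0.074, 0, 0, 0, 0, 0.008], [-0.036, 0.074, 0, 0, 0, 0, 0.008], [-0.036, 0.074, 0, 0, 0, 0, 0.008], [-0.036, 0.074, 0, 0, 0, 0, 0.008], [-0.036, 0.074, 0, 0, 0, 0, 0.008], [-0.032, 0.074, 0.02, 0, 0, 0, 0.008], [0, 0, 0.02, 0, 0, 0, 0.008], [0, 0, 0, 0, 0, 0, 0.008], [0, 0, 0, 0, 0, 0, 0.008]]})

```text
time_s: 27.2
ee_pos: [0.6122, 0.0094, 0.0814]
ee_rot: [[-0.995, -0.103, -0.002], [-0.103, 0.995, -0.0], [0.002, 0.0, -1.0]]
contact_force: [-0.7, -0.8, -1.5]
finger_gap: 0.0228
finger_force: 39.3
```

```bash
python3 go.py 611.9 10.4 45 6
```

```text
t 27.2 p [612.2   9.4  81.4] rz -0.07 dxyz [ 0.1  1.1 36.4] j6 -98.0 F [-0.7 -0.8 -1.5]
```

In the tool's units: 0.02 m / 0.5 = 0.04, 0.015 m / 0.5 = 0.03.

Emit:
jog_arm(increments={"plan":[[0, 0.002, 0.03, 0, 0, 0, 0.008], [0, 0, 0.04, 0, 0, 0, 0.008], [0, 0, 0.02, 0, 0, 0, 0.008], [0, 0, 0.01, 0, 0, 0, 0.008], [0, 0, 0.004, 0, 0, 0, 0.008], [0, 0, 0, 0, 0, 0, 0.008], [0, 0, 0, 0, 0, 0, 0.008]]})

```text
time_s: 27.9
ee_pos: [0.6129, 0.0111, 0.0306]
ee_rot: [[-0.995, -0.104, 0.001], [-0.104, 0.995, -0.0], [-0.001, -0.0, -1.0]]
contact_force: [0.5, 0.1, -0.2]
finger_gap: 0.0223
finger_force: 39.3
```

```bash
python3 go.py 611.9 10.4 27.5 6
```

```text
t 27.9 p [612.9  11.1  30.6] rz -0.03 dxyz [ 1.1 -0.6  3.1] j6 -98.0 F [ 0.5  0.1 -0.2]
```

In the tool's units: 0.002 m / 0.5 = 0.004, 0.001 m / 0.5 = 0.002.

Emit:
jog_arm(increments={"plan":[[0.002, -0.001, 0.004, 0, 0, 0, 0.008], [0, 0, 0.002, 0, 0, 0, 0.008], [0, 0, 0, 0, 0, 0, 0.008], [0, 0, 0, 0, 0, 0, 0.008]]})

```text
time_s: 28.3
ee_pos: [0.6117, 0.0105, 0.0275]
ee_rot: [[-0.995, -0.104, 0.0], [-0.104, 0.995, -0.0], [-0.0, -0.0, -1.0]]
contact_force: [-2.9, 0.0, 5.7]
finger_gap: 0.0222
finger_force: 39.9
```

```bash
python3 go.py 611.9 10.4 27.5 6
```

```text
t 28.3 p [611.7  10.5  27.5] rz -0.03 dxyz [-0.2 -0.1 -0. ] j6 -98.0 F [-2.9  0.   5.7]
```

In the tool's units: -0.045 m / 0.5 = -0.09, -0.04 m / 0.5 = -0.08.

Emit:
jog_arm(increments={"plan":[[0, 0, 0, 0, 0, 0, 0.018], [0, 0, 0, 0, 0, 0, 0.034], [0, 0, 0, 0, 0, 0, 0.036], [0, 0, -0.04, 0, 0, 0, 0.036], [0, 0, -0.08, 0, 0, 0, 0.036], [0, 0, -0.06, 0, 0, 0, 0.036], [0.04, -0.09, 0, 0, 0, 0, 0.036], [0.04, -0.09, 0, 0, 0, 0, 0.036], [0.04, -0.09, 0, 0, 0, 0, 0.036], [0.04, -0.09, 0, 0, 0, 0, 0.036], [0.04, -0.09, 0, 0, 0, 0, 0.036], [0, 0, 0, 0, 0, 0, 0.036]]})

```text
time_s: 29.5
ee_pos: [0.5338, -0.2284, 0.117]
ee_rot: [[-0.995, -0.099, 0.0], [-0.099, 0.995, -0.001], [0.0, -0.001, -1.0]]
contact_force: [1.0, 1.0, 0.0]
finger_gap: 0.0358
finger_force: 0.0
```

Run:
```python
from h import *
b=vision.grab_frame("top"); cv2.imwrite("pics/top8.png",b);a=vision.grab_frame("side"); cv2.imwrite("pics/side8.png",a)
c=cv2.resize(a[180:320,205:390],None,fx=2.4,fy=2.4); d=cv2.resize(b[98:282,175:300],None,fx=2.8,fy=2.8)
# pocket circle outlines projected at z=5.5 mm
T=Cam("top")
for x,y,r in((619.9,-63.1,26),(612.1,10.5,16.5),(434.7,-18.2,25.5),(420.3,54.3,15.5),(480.2,29.5,20.5)):
    q=T.px([[(x+r*np.cos(t))/1e3,(y+r*np.sin(t))/1e3,.0055] for t in np.linspace(0,6.28,40)])
    cv2.polylines(d,[(((q-[175,98]+.5)*2.8-.5)).astype(int).reshape(-1,1,2)],True,(0,0,255),1)
h=max(c.shape[0],d.shape[0]); c=cv2.copyMakeBorder(c,0,h-c.shape[0],0,0,0); d=cv2.copyMakeBorder(d,0,h-d.shape[0],0,0,0)
cv2.imwrite("pics/s8.png",cv2.hconcat([c,d])[:,:800])
```

```text
(no output)
```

View pics/s8.png

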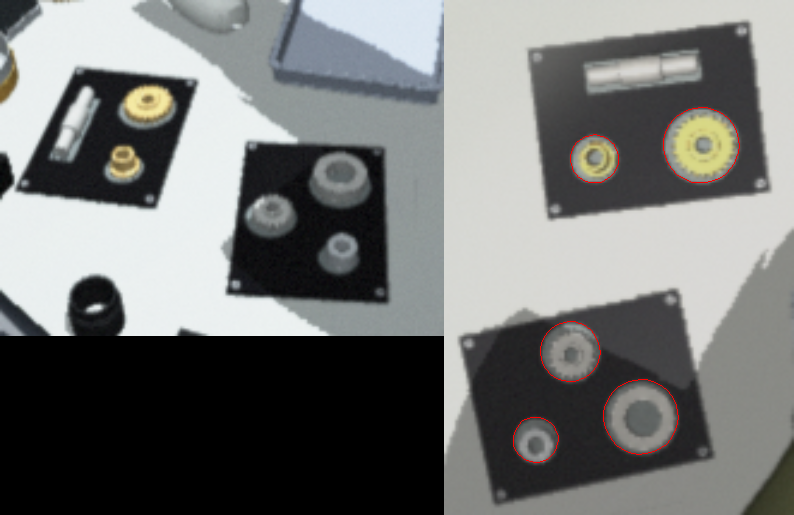

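All five parts appear inside their pockets, with the projected outlines matching. The spacer, at (535,445), is slightly off centre, so I check that numerically.

Run:
```python
from h import *
T=Cam("top");S=Cam("side")
b=cv2.imread("pics/top8.png");a=cv2.imread("pics/side8.png")
x,y=175+535/2.8,98+445/2.8
print("spacer top est",(T.plane([[x,y]],.016)*1e3).round(1),"pocket 420.3 54.3")
# overlay: ideal upright parts in pocket floor (top circles) in both views
def ov(im,C,x0,y0,w,h,f):
    c=cv2.resize(im[y0:y0+h,x0:x0+w],None,fx=f,fy=f,interpolation=cv2.INTER_CUBIC)
    for X,Y,z,r in((434.7,-18.2,16,21.5),(420.3,54.3,16,11.5),(480.2,29.5,11,16.5),(619.9,-63.1,10,22),(612.1,10.5,4,12.5)):
        q=C.px([[(X+r*np.cos(t))/1e3,(Y+r*np.sin(t))/1e3,z/1e3] for t in np.linspace(0,6.28,40)])
        cv2.polylines(c,[((q-[x0,y0]+.5)*f-.5).astype(int).reshape(-1,1,2)],True,(0,0,255),1)
    return c
p=ov(a,S,205,195,170,125,2.6); q=ov(b,T,178,100,120,180,2.9)
h=max(len(p),len(q)); cv2.imwrite("pics/s9.png",cv2.hconcat([cv2.copyMakeBorder(i,0,h-len(i),0,0,0) for i in(p,q)]))
```

```text
spacer top est [[ 411.4 -248.3   16. ]] pocket 420.3 54.3
```

View pics/s9.png

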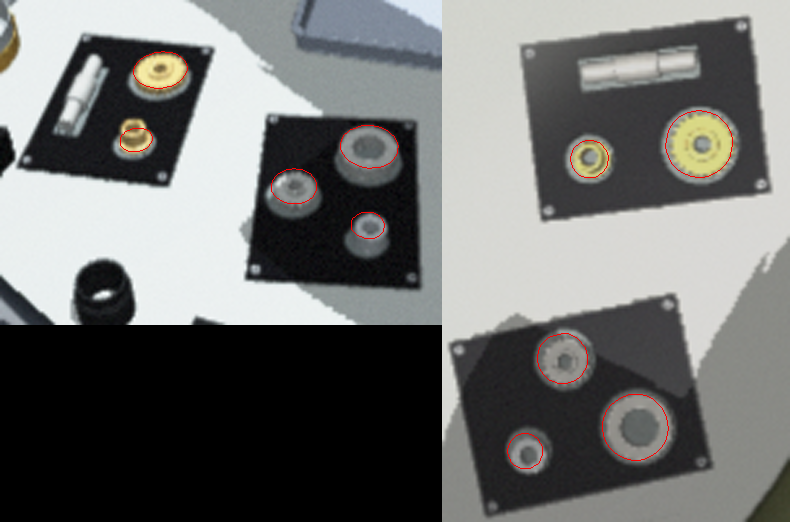

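Tops match the ideal seated outlines to within about 2 mm in both views. The printed number used a wrong pixel offset, so I ignore it. Handing in.

```bash
python3 -c "
from plant import order
print(order.close_job())"
```

```text
the job is handed in; nothing more can be done
None
```

I handed the job in at about 30 s with all five parts lying flat in their pockets, within about 2 mm of centre by the last camera check, and the shaft and collar left in place; no verdict was returned.

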